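Close up a sleeve of nesting sample cups in its cradle

TASK

Close up the row of sample cups lying in the steel cradle: push them along from the open end until all three are fully nested one inside another and the sleeve is up against the end plate. Then swing the keeper arm right across behind them until it rests in its catch, and let go. Leave the other things on the bench where they are.

Things in the scene. Friction and masses are not known exactly. Their poses are not given: they have to be found in the camera images.
- cradle: fixed half-round steel trough, 275 long, running along its own y axis; inner radius 33, floor 6 above the bench, side edges 24 above it and 30 either side of the centre line. Origin: on the bench under the centre line. End plate (72 wide, 70 high): inner face at y = +130; open end: y = -145; x points across it, away from the robot. Yaw varies from -0.38 to 0.03 rad
- end_plate (a point): foot of the end plate's inner face, on the trough's floor (x = 0, y = +130, z = 6 in the cradle's frame)
- cup_1: cup nearest the end plate. All three: white tapered sample cup, 66 tall, foot 25 across, mouth 61, walls 2, floor 18 above the foot, 30 g, lying in the trough, mouth to the end plate. Origin: centre of the foot's face; z runs from foot to mouth, 0.19 rad upward as it lies: origin 23 above the bench, mouth's lower edge 71 ahead of it. Pushed home, its origin is at y = +60 in the cradle's frame
- cup_2: middle cup, same shape and origin as cup_1. Fully nested, it has swallowed the foot of cup_1 down to its own floor and their origins are 18 apart along the cups' axis
- cup_3: last cup, same shape and origin, its foot towards the open end: push on the middle of its foot (which spans 11 to 35 above the bench); the push is passed on from cup to cup and takes under 8 N until the hard stop. In the finished sleeve its origin is at about y = +24 in the cradle's frame (it moves 139 to 152), 18 along the axis from that of cup_2
- keeper (a joint): keeper arm: flat steel bar 87 long, 6 thick, 26 to 36 above the bench, turning level on an upright pin beside the trough, on the robot's side. 0 = closed: straight across the trough (cradle +x) in its catch, 5 mm behind the finished sleeve. Grows as it swings to the open end: 1.57 = pointing to cradle -y; at most 2.0. Starts at 1.6 to 1.8; stays where left (0.03 N m). A cup in its way blocks it
- keeper_hinge (a point): the keeper's hinge axis at the arm's underside, 26 above the bench, at x = -46, y = +13 in the cradle's frame; fixed
- keeper_knob (a point): centre of the red upright knob on the keeper arm, 13 in diameter, 36 to 61 above the bench, 48 from the hinge axis; push or pinch it to swing the arm
- liner_pot: small jar with white lid, 49 across, 46 tall; bystander, leave it be. Origin: centre of its underside
- ferrule_jar: small brown jar with black lid, 39 across, 38 tall; bystander, leave it be. Origin: centre of its underside
Mind the look-alikes: they are no part of the job. What is shaped like the cup_3 but brown is not meant.

How it is judged (in metres and radians):
On the way, in this order (a step that is already met when the one before it is completed fails the run):
1. all three cups are nested and the sleeve is against the end plate (distance between cup_1 and cup_2 below 0.023 m and distance between cup_2 and cup_3 below 0.023 m and angle between the z axis of cup_1 and the z axis of cup_2, either way round below 0.15 rad and angle between the z axis of cup_2 and the z axis of cup_3, either way round below 0.15 rad and y of cup_1 in the frame of cradle above 0.052 m and x of cup_3 in the frame of cradle between -0.015 and 0.015 m), for 0.2 s.
2. the keeper arm is swung across behind the sleeve (value of joint keeper below 0.1 rad), for 0.2 s.
At the end, for the whole second after the job is handed in: The three cups lie nested in one sleeve in the cradle (neighbouring foot centres under 23 mm apart, 18 when home; axes within 0.15 rad; last foot within 15 mm of the centre line), cup_1 within 8 mm of its home at the end plate, keeper closed to within 0.1 rad, all at rest (all of step 1 and value of joint keeper below 0.1 rad and linear speed of each of cup_1, cup_2, cup_3 below 0.02 m/s and velocity of joint keeper below 0.05 rad/s); the robot touches nothing.
It fails at once if another thing on the bench is shifted by more than 40 mm (distance of any of liner_pot, ferrule_jar from where it was at the start of the episode above 0.04 m).
It fails at once if another thing on the bench is knocked over (angle between any of liner_pot, ferrule_jar's own z axis and vertical above 0.5 rad).
It also fails if it takes over 48 s, if anything falls off the work surface, if the arm or the gripper's body presses on something with over 40 N, if the wrist force passes 120 N, or if a joint passes its speed limit or range.

ROBOT

A 6-joint arm with a two-finger parallel gripper is mounted at the origin on a cart in front of the work surface, level with it; the furniture and walls round the work are solid. World frame = base frame: x ahead of the robot, y to its left, z up, the work surface at z = 0. Lengths are in mm, angles in rad, forces in N, time in s.
With the tool pointing down it reaches from about 350 to 975 mm from the base axis. Payload 7.1 kg.
Tool frame: the origin (TCP) lies on the centre line of the jaws, within the pads' length; the fingertips stand 17 mm ahead of it and the grasp point (between the pads) lies 2 mm behind it (tip_extent is the distance from the TCP to the fingertips, in mm); z points along the fingers, y is the line along which they close (so a half turn about z gives the same grasp; the last joint's range is limited). The gripper opens to 88 mm and grips with 3 to 60 N. Pads are 20 mm wide; open, the fingers measure 115 mm over their backs; the gripper's body (75 mm by 178 mm) begins 61 mm behind the grasp point.
Start: joints at [-1.17, 0.423, 1.63, -0, 1.089, -0.019], TCP at [254.751, -570.707, 209.975] pointing down, gripper open.
Joint ranges: [-3, 3], [-0.9, 2.11], [0.09, 2.58], [-1.31, 4.45], [0.11, 2.69], [-2.54, 2.54]. Speed limits (rad/s): [2.39, 2.39, 3.01, 3.14, 3.14, 3.14].

INTERFACE

Orientations are given as a rotation vector (axis times angle).
In Python, from workcell import get_obs, get_image, camera_model, close_job, look_for, outline_of, pinpoint, tip_extent gives the robot as it stands.
- The arm moves only by the shell command python3 -m jog 'ROWS'. ROWS is text: rows parted by semicolons, each of 7 numbers parted by spaces: the shift along the tool's x, y, z as a fraction of full scale, then the turn, a rotation vector about the tool's x, y, z as a fraction of full scale, then the closure, from -1 (fully open) to 1 (shut). A call has 1 to 8 rows; each row is the pose to reach, as a shift and turn from the pose commanded when the call began, along the tool's axes at that moment; what a row does not reach only later rows make up. Full scale, the value 1, is 0.2 m for a shift and 30 degrees for a turn. A row lasts 1/10 s, in which the tool goes at most 50 mm and 8.59 degrees, less where a joint would pass 70% of its speed; a pose out of reach is approached as far as the arm can. A call with a number of a shift or a turn outside -1 to 1 is refused whole. A call with a gripper value outside its range is refused whole. The fingers move at their own pace and stop on an object; the grip force is fixed at half the most. Time passes only in rows, so rows that repeat a pose let the fingers close. It gives the time, the measured TCP pose, the force, the opening and the grip force at its end, in the units of the state.
- get_obs(): the state, without advancing time (a new reading comes with each control period).
- get_image(name): name is "side" or "top" or "wrist"; returns the picture (420x560x3 uint8, red, green, blue); there is no depth.
- camera_model(name): a dict with "fx", "fy", "cx", "cy" (pixels), "dist_coeffs" ([k1, k2, p1, p2, k3] as OpenCV has them; the pictures are not rectified), "origin" and "orientation" of the camera in the world; the wrist camera has in their place "tool_from_camera" (4x4, takes a point from camera to tool coordinates, whose origin is the TCP and whose axes are the flange's). Camera axes: x right, y down, z forward; pixel columns grow to the right and rows downward; lengths in mm; the calibration is good to about 2 mm. A picture is of the moment at which its call begins: read the wrist's pose just before it. camera_model takes no time and is no camera call.
- close_job(): hands the job in; it is judged then, once.
Trained networks look in the newest picture that a camera, given by its name, has taken for a name from the list of things; names that differ only in an ending like _2 or _b are one class to them, and where a whole thing is asked for, a point or a joint stands for the part that bears it (a point fixed in the world has none). Each returns a list of dicts, best first, with "confidence" (0 to 1); they miss things now and then, are a little off and sometimes report something else, mostly with a low value. They report only what shows in the picture. A call takes as long as a camera call. They do not tell look-alikes from the thing itself.
- look_for(target, camera): "xyz" ([x, y, z] in mm, in the coordinates of the camera as it stood for that picture, good to about 4 mm: the middle of the surface that is visible of it).
- outline_of(target, camera): "mask" (420x560 bool, what is visible of it).
- pinpoint(target, camera): "xyz" ([x, y, z] in mm, in the coordinates of the camera as it stood for that picture, good to about 4 mm: a listed point, or the origin of a listed thing).
The state is a dict: "t": time; "qpos": joint angles; "qvel": joint speeds; "joint_torque": joint torques, N m; "ee_pos": TCP position; "orientation": TCP orientation; "ft_force": force on the tool from outside, world axes, zero at the start; "moment": the same for the moment, N m; "width": finger opening in mm; "grasp_force": force on a finger pad.
Only numpy, scipy, OpenCV 4.12 (cv2) and the standard library are available. Lean on these libraries where they do the work, as an engineer would, in place of code of your own. Each camera call takes 0.05 s, during which the arm holds its last target. There are 200 camera calls.

## Working session

There is one attempt and no reset: what is moved stays moved. The work goes in short steps, Python scripts to look and compute and a shell command to move; the robot and the scene stay as the last step left them, time stands still between calls to the robot, and variables do not carry over. Pictures are saved under pics/ and viewed, at most 10 in all, crops included, and the job is handed in when it is done.

```bash
mkdir -p pics; cat > h.py <<'E'
import numpy as np,cv2
from scipy.spatial.transform import Rotation as R
from workcell import *
def campose(n,o=None):
    m=camera_model(n)
    if n=='wrist':
        o=o or get_obs(); T=np.eye(4);T[:3,:3]=R.from_rotvec(o['orientation']).as_matrix();T[:3,3]=o['ee_pos']
        return m,T@np.array(m['tool_from_camera'])
    T=np.eye(4); q=np.array(m['orientation'],float)
    T[:3,:3]=R.from_rotvec(q).as_matrix() if q.size==3 else (q if q.size==9 else R.from_quat(q).as_matrix())
    T[:3,3]=m['origin']; return m,T
def tow(T,p): return (T[:3,:3]@np.array(p)+T[:3,3]).round(1)
def proj(m,T,P):
    c=(np.array(P,float)-T[:3,3])@T[:3,:3]
    K=np.array([[m['fx'],0,m['cx']],[0,m['fy'],m['cy']],[0,0,1.]])
    return cv2.projectPoints(c.reshape(-1,1,3),np.zeros(3),np.zeros(3),K,np.array(m['dist_coeffs'],float))[0].reshape(-1,2)
def ray_z(m,T,px,z):
    K=np.array([[m['fx'],0,m['cx']],[0,m['fy'],m['cy']],[0,0,1.]])
    u=cv2.undistortPoints(np.array(px,float).reshape(-1,1,2),K,np.array(m['dist_coeffs'],float)).reshape(-1,2)
    d=np.c_[u,np.ones(len(u))]@T[:3,:3].T
    return T[:3,3]+d*((z-T[2,3])/d[:,2])[:,None]
E
python3 - <<'E'
from h import *
o=get_obs();print(o)
for n in ['top','side']:
    print(camera_model(n))
    im=get_image(n);cv2.imwrite(f'pics/{n}0.png',im[...,::-1])
    m,T=campose(n)
    for t in ['cradle','end_plate','cup_1','keeper_hinge','keeper_knob','liner_pot','ferrule_jar']:
        for d in pinpoint(t,n)[:5]:
            print(n,t,tow(T,d['xyz']),round(d['confidence'],2),proj(m,T,[tow(T,d['xyz'])]).round()[0])
print(tip_extent, get_obs()['t'])
E
```

```text
{'t': 0.0, 'qpos': array([-1.17000674e+00,  4.23816875e-01,  1.63068207e+00,  1.29347081e-06,
        1.08859039e+00, -1.89609476e-02]), 'qvel': array([-0.00024466, -0.00051098, -0.00065576,  0.00045871, -0.0003078 ,
       -0.00102209]), 'joint_torque': array([-3.21662083e-04, -5.44632518e+01, -2.73666608e+01,  6.43202942e-02,
        2.27505318e-02, -1.04432927e-04]), 'ee_pos': array([ 254.53211772, -570.19986312,  209.21978617]), 'orientation': array([-3.07121910e+00, -6.54205711e-01,  4.44141488e-04]), 'ft_force': array([-0.12493727, -0.24798824, -0.69170471]), 'moment': array([-0.02797619,  0.0556504 ,  0.05889211]), 'grasp_force': 0.0, 'width': 87.34862539211097}
{'fx': 406.4009329648929, 'fy': 406.4009329648929, 'cx': 278.54500518542363, 'cy': 204.25400306896324, 'dist_coeffs': array([-0.0165634,  0.       ,  0.       ,  0.       ,  0.       ]), 'origin': array([413.05961477, -71.74511481, 952.09028405]), 'orientation': array([-2.11599988,  2.15785835, -0.14502038])}
top cradle [488.1  47.4  -1.1] 0.58 [234. 234.]
top end_plate [519.5 174.5   4.7] 0.66 [179. 222.]
top cup_1 [ 
[... 760 characters left out ...]
, 'orientation': array([-0.40557159,  2.69365812, -1.25123188])}
side cradle [490.1  45.2   3.3] 0.65 [293. 287.]
side end_plate [515.5 175.9  11.4] 0.92 [257. 337.]
side end_plate [ 429.6 -340.9   -2.7] 0.63 [357. 180.]
side cup_1 [498.9  96.9  27.1] 0.88 [280. 298.]
side cup_1 [462.5 -74.6  24.6] 0.71 [322. 240.]
side cup_1 [ 538.8 -183.4   17. ] 0.67 [300. 204.]
side cup_1 [486.1  13.5  24.5] 0.58 [299. 268.]
side cup_1 [489.4  47.9   3.7] 0.27 [293. 288.]
side keeper_hinge [447.9  68.7  28.7] 0.9 [311. 293.]
side keeper_knob [429.6  23.8  52.7] 0.74 [327. 268.]
side ferrule_jar [499.9  94.   27.3] 0.65 [280. 297.]
side ferrule_jar [ 4.30e+02 -3.41e+02 -4.00e-01] 0.53 [357. 179.]
17.0 0.8
```

```bash
python3 -c "
import cv2,numpy as np
" ; ls pics
```

```text
side0.png
top0.png
```

View pics/top0.png

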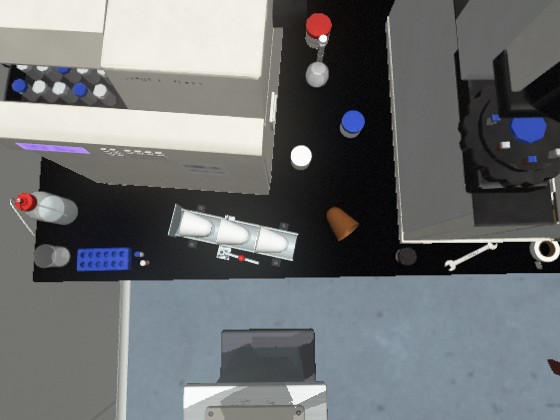

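View pics/side0.png

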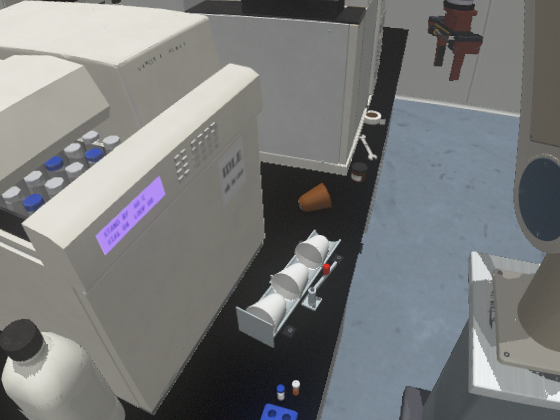

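```bash
python3 - <<'E'
from h import *
# fit cradle pose from points averaged over views
loc=np.array([[0,0],[0,130],[-46,13]]);W=np.array([[489,46.3],[517.5,175.2],[446.9,68.5]])
a=loc-loc.mean(0);b=W-W.mean(0)
yaw=np.arctan2((a[:,0]*b[:,1]-a[:,1]*b[:,0]).sum(),(a*b).sum());c,s=np.cos(yaw),np.sin(yaw);Rz=np.array([[c,-s],[s,c]])
t=W.mean(0)-Rz@loc.mean(0)
print('yaw',yaw,'t',t,'res',(loc@Rz.T+t-W).round(1))
for n,p in dict(c1=[500,96.7],c2=[482.5,13.1],c3=[461,-72.6],knob=[430.8,26.9]).items(): print(n,((np.array(p)-t)@Rz).round(1))
E
```

```text
yaw -0.21363272878809855 t [489.34555164  46.83275549] res [[ 0.3  0.5]
 [-0.6 -1.3]
 [ 0.2  0.8]]
c1 [-0.2 51. ]
c2 [  0.5 -34.4]
c3 [  -2.4 -122.7]
knob [-53.  -31.9]
```

The top view shows the trough running from the end plate (≈180,222) to the open end (≈290,245), with the three white cups in it and the keeper's red knob at (240,258). The brown look-alike is at (342,222), outside the trough. The side view agrees, with the knob at (326,268) and the plate at (257,325). The fit of hinge, plate and cradle closes to about 1 mm, and the knob position gives keeper ≈1.7, as the text says.

I'll push with shut fingers, tilted 0.19 rad so they sit flush on the foot.

```bash
cat >> h.py <<'E'
yaw=-0.2136;t0=np.array([489.35,46.83]);c_,s_=np.cos(yaw),np.sin(yaw);Rz=np.array([[c_,-s_],[s_,c_]])
def c2w(x,y,z): return np.r_[Rz@[x,y]+t0,z]
def w2c(p): return np.r_[Rz.T@(np.array(p)[:2]-t0),p[2]].round(1)
RC=R.from_euler('z',yaw)
# push: tool y = cradle -y, tool z down, then tilt so that fingers lean back
Rpush=RC*R.from_euler('x',0.19)*R.from_matrix(np.array([[-1,0,0],[0,-1,0],[0,0,1.]])@np.diag([1,1,1]))*R.from_euler('x',np.pi)
def delta(p,Rt=None):
    o=get_obs();Ro=R.from_rotvec(o['orientation'])
    d=Ro.inv().apply(np.array(p)-o['ee_pos'])/200
    w=(Ro.inv()*Rt).as_rotvec()/np.radians(30) if Rt is not None else np.zeros(3)
    print('shift',d.round(3),'turn',w.round(3))
E
python3 - <<'E'
from h import *
print((RC.inv()*Rpush).as_matrix().round(2))
print(get_obs()['ee_pos'])
delta([310,-300,210],Rpush)
m,T=campose('top');print(ray_z(m,T,[[230,191],[100,183],[268,194],[342,240],[356,228]],0).round())
print(c2w(0,-165,34))
E
```

```text
[[-1.    0.    0.  ]
 [ 0.    0.98  0.19]
 [ 0.    0.19 -0.98]]
[ 254.76675989 -570.69045495  209.98604524]
shift [ 0.804 -1.123 -0.   ] turn [-0.149  0.455 -4.772]
[[ 591.   56.    0.]
 [ 618.  370.    0.]
 [ 582.  -35.    0.]
 [ 469. -206.    0.]
 [ 497. -240.    0.]]
[ 454.3733903  -114.42023031   34.        ]
```

```bash
cat >> h.py <<'E'
Rpush=Rpush*R.from_euler('z',np.pi)
E
python3 - <<'E'
from h import *
print((RC.inv()*Rpush).as_matrix().round(2))
delta([310,-300,210],Rpush)
E
```

```text
[[ 1.    0.   -0.  ]
 [ 0.   -0.98  0.19]
 [ 0.   -0.19 -0.98]]
shift [ 0.804 -1.123 -0.   ] turn [0.351 0.115 1.206]
```

```bash
python3 -m jog '0.2 -0.25 0 0 0 0.2 1; 0.4 -0.5 0 0 0 0.4 1; 0.55 -0.7 0 0 0 0.6 1; 0.7 -0.9 0 0 0 0.8 1; 0.8 -1 0 0 0 1 1; 0.8 -1 0 0 0 1 1; 0.8 -1 0 0 0 1 1;0.8 -1 0 0 0 1 1' && python3 - <<'E'
from h import *
delta(c2w(0,-172,150),Rpush)
E
```

```text
t: 1.6
ee_pos: [319.7, -323.9, 210.4]
orientation: [3.136, -0.161, 0.001]
ft_force: [0.8, 0.0, 0.5]
width: 27.5
grasp_force: 0.0
shift [ 0.558 -1.077  0.301] turn [0.365 0.018 0.211]
```

```bash
python3 -m jog '0.1 -0.2 0.05 0.1 0 0.1 1; 0.2 -0.4 0.1 0.2 0 0.2 1; 0.35 -0.6 0.15 0.36 0.02 0.21 1; 0.45 -0.8 0.2 0.36 0.02 0.21 1; 0.55 -1 0.3 0.36 0.02 0.21 1; 0.55 -1 0.3 0.36 0.02 0.21 1;0.55 -1 0.3 0.36 0.02 0.21 1' && python3 - <<'E'
from h import *
cv2.imwrite('pics/w1.png',get_image('wrist')[...,::-1])
m,T=campose('wrist')
for t in ['cup_3','end_plate','keeper_knob','keeper_hinge']:
    for d in pinpoint(t,'wrist')[:4]: print(t,w2c(tow(T,d['xyz'])),round(d['confidence'],2),proj(m,T,[tow(T,d['xyz'])]).round()[0])
print(proj(m,T,[c2w(0,-115,23),c2w(-30,-145,24),c2w(30,-145,24),c2w(0,130,6)]).round())
delta(c2w(0,-165,36),Rpush)
E
```

```text
t: 2.3
ee_pos: [449.8, -135.9, 149.4]
orientation: [-2.937, 0.314, -0.029]
ft_force: [0.9, 0.6, -0.7]
width: 0.3
grasp_force: 0.0
cup_3 [ -4.8 -40.3  27.7] 0.92 [138. 197.]
cup_3 [  96.  -211.2   17.7] 0.88 [336.  77.]
cup_3 [ 2.4 49.  23.4] 0.72 [ 55. 185.]
cup_3 [  -0.6 -121.2   27.9] 0.56 [224. 197.]
keeper_knob [-51.  -35.4  48.8] 0.95 [126. 254.]
keeper_hinge [-48.8   9.2  26. ] 0.63 [ 97. 239.]
[[219. 195.]
 [253. 230.]
 [251. 161.]
 [  1. 181.]]
shift [-0.001 -0.006  0.584] turn [ 0.003 -0.003 -0.005]
```

View pics/w1.png

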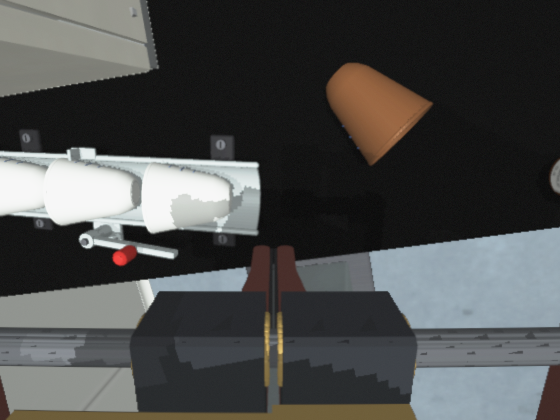

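The wrist view shows the trough's open end at (258,198), with corners at (259,232) and (258,163), within about 6 px of my prediction. The cup_3 foot is near (224,197) and the knob at (124,256). The shut fingers are on line behind the cup.

I'll descend with the fingertips about 15 mm short of the foot.

```bash
python3 - <<'E'
from h import *
delta(c2w(-3,-156,36),Rpush); delta(c2w(-1,-125,36),Rpush)
E
```

```text
shift [-0.016 -0.05   0.592] turn [ 0.003 -0.003 -0.005]
shift [-0.006 -0.202  0.621] turn [ 0.003 -0.003 -0.005]
```

```bash
python3 -m jog '-0.01 -0.03 0.15 0 0 0 1; -0.015 -0.05 0.35 0 0 0 1; -0.015 -0.05 0.5 0 0 0 1; -0.015 -0.05 0.59 0 0 0 1; -0.015 -0.05 0.59 0 0 0 1; -0.015 -0.05 0.59 0 0 0 1;-0.015 -0.05 0.59 0 0 0 1' && python3 - <<'E'
from h import *
o=get_obs();print(w2c(o['ee_pos']),o['ft_force'])
delta(c2w(-1,-90,36),Rpush); delta(c2w(0,0,36),Rpush)
E
```

```text
t: 3.25
ee_pos: [454.2, -104.4, 37.1]
orientation: [-2.937, 0.317, -0.033]
ft_force: [0.9, 0.1, 0.4]
width: 0.4
grasp_force: 0.0
[  -2.3 -155.3   37.1] [0.92063766 0.06376437 0.35130416]
shift [ 0.006 -0.319  0.067] turn [ 0.003 -0.005 -0.002]
shift [ 0.01  -0.761  0.151] turn [ 0.003 -0.005 -0.002]
```

```bash
python3 -m jog '0.001 -0.045 0.009 0 0 0 1; 0.002 -0.09 0.018 0 0 0 1; 0.003 -0.135 0.027 0 0 0 1; 0.004 -0.18 0.036 0 0 0 1; 0.005 -0.225 0.045 0 0 0 1; 0.006 -0.27 0.053 0 0 0 1; 0.007 -0.315 0.062 0 0 0 1; 0.008 -0.36 0.071 0 0 0 1' && python3 - <<'E'
from h import *
o=get_obs();print(w2c(o['ee_pos']),o['ft_force'])
im=get_image('top');m,T=campose('top')
for d in pinpoint('cup_3','top')[:5]: print(w2c(tow(T,d['xyz'])),round(d['confidence'],2))
delta(c2w(0,-15,36),Rpush)
E
```

```text
t: 4.05
ee_pos: [470.8, -31.4, 35.6]
orientation: [-2.937, 0.315, -0.03]
ft_force: [-0.4, -2.1, 2.9]
width: 0.2
grasp_force: 1.7
[ -1.5 -80.4  35.6] [-0.42822958 -2.14458532  2.87288898]
[ 2.4 51.9 25. ] 0.71
[  94.8 -208.7   23.6] 0.7
shift [ 0.009 -0.32   0.059] turn [ 0.002 -0.     0.001]
```

```bash
python3 -m jog '0.001 -0.045 0.008 0 0 0 1; 0.002 -0.09 0.017 0 0 0 1; 0.004 -0.135 0.025 0 0 0 1; 0.005 -0.18 0.034 0 0 0 1; 0.006 -0.225 0.042 0 0 0 1; 0.007 -0.27 0.051 0 0 0 1; 0.008 -0.3 0.056 0 0 0 1; 0.008 -0.32 0.06 0 0 0 1' && python3 - <<'E'
from h import *
o=get_obs();print(w2c(o['ee_pos']),o['ft_force'])
im=get_image('side');m,T=campose('side')
cv2.imwrite('pics/s2.png',cv2.resize(im[200:360,200:400],(800,640))[:600,:,::-1])
for d in pinpoint('cup_3','side')[:5]: print(w2c(tow(T,d['xyz'])),round(d['confidence'],2))
delta(c2w(0,5,36),Rpush)
E
```

```text
t: 4.95
ee_pos: [485.9, 31.9, 35.7]
orientation: [-2.937, 0.315, -0.03]
ft_force: [-0.2, -2.1, 0.4]
width: 0.2
grasp_force: 1.0
[ -0.2 -15.3  35.7] [-0.22353532 -2.14262525  0.36851749]
[ -1.6 -28.6  24. ] 0.96
[-0.6 60.  25.3] 0.89
shift [ 0.001 -0.101  0.017] turn [0.002 0.    0.   ]
```

View pics/s2.png

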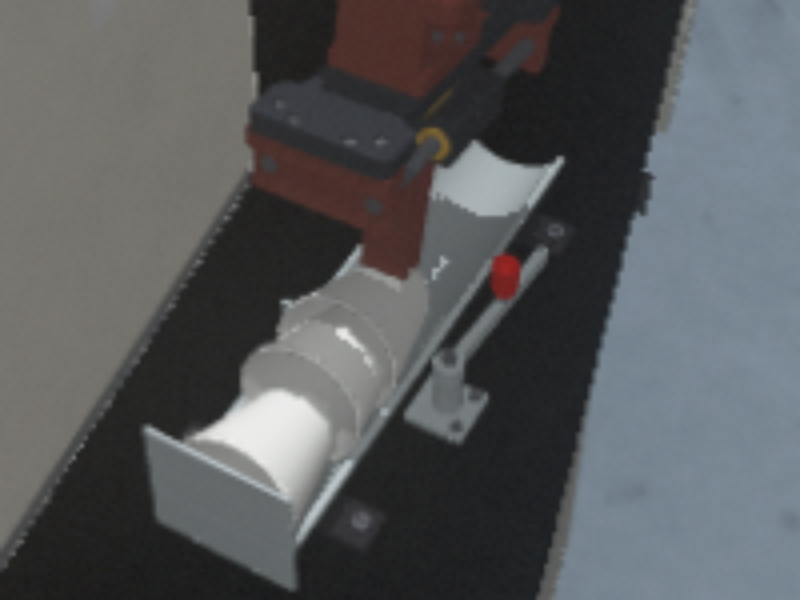

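The side crop shows cups 2 and 3 nested around (340,340), pushed by the fingers at (400,250). Cup_1 stands at the plate around (270,440), with about 23 mm still to go. I'll continue slower and watch the force.

```bash
python3 -m jog '0 -0.02 0.004 0 0 0 1; 0 -0.04 0.008 0 0 0 1; 0 -0.06 0.011 0 0 0 1; 0 -0.075 0.014 0 0 0 1; 0 -0.085 0.016 0 0 0 1; 0 -0.09 0.017 0 0 0 1; 0 -0.095 0.018 0 0 0 1; 0 -0.1 0.019 0 0 0 1' && python3 - <<'E'
from h import *
o=get_obs();print(w2c(o['ee_pos']),o['ft_force'])
E
```

```text
t: 5.85
ee_pos: [490.3, 51.1, 35.8]
orientation: [-2.937, 0.316, -0.03]
ft_force: [-0.2, -2.7, 2.2]
width: 0.5
grasp_force: 1.4
[ 0.   4.3 35.8] [-0.21515252 -2.67722189  2.17798208]
```

```bash
python3 -m jog '0 -0.01 0.002 0 0 0 1; 0 -0.015 0.003 0 0 0 1; 0 -0.02 0.004 0 0 0 1; 0 -0.025 0.005 0 0 0 1'; python3 -m jog '0 -0.005 0.001 0 0 0 1; 0 -0.01 0.002 0 0 0 1;0 -0.01 0.002 0 0 0 1' ; python3 - <<'E'
from h import *
o=get_obs();print(w2c(o['ee_pos']),o['ft_force'])
im=get_image('side');m,T=campose('side')
cv2.imwrite('pics/s3.png',cv2.resize(im[200:360,200:400],(800,640))[:600,:,::-1])
for d in pinpoint('cup_3','side')[:5]: print(w2c(tow(T,d['xyz'])),round(d['confidence'],2))
E
```

```text
t: 6.25
ee_pos: [491.4, 56.1, 35.7]
orientation: [-2.937, 0.316, -0.03]
ft_force: [-1.7, -2.4, 2.4]
width: 0.2
grasp_force: 1.9
t: 6.55
ee_pos: [491.8, 58.1, 35.7]
orientation: [-2.937, 0.316, -0.03]
ft_force: [0.4, -2.1, 3.4]
width: 0.6
grasp_force: 1.8
[ 0.  11.6 35.7] [ 0.43861979 -2.06579896  3.42616761]
[ 2.2 19.5 28.8] 0.9
[ 1.7 -1.3  0.8] 0.64
[-2.3 59.9 28.5] 0.55
```

View pics/s3.png

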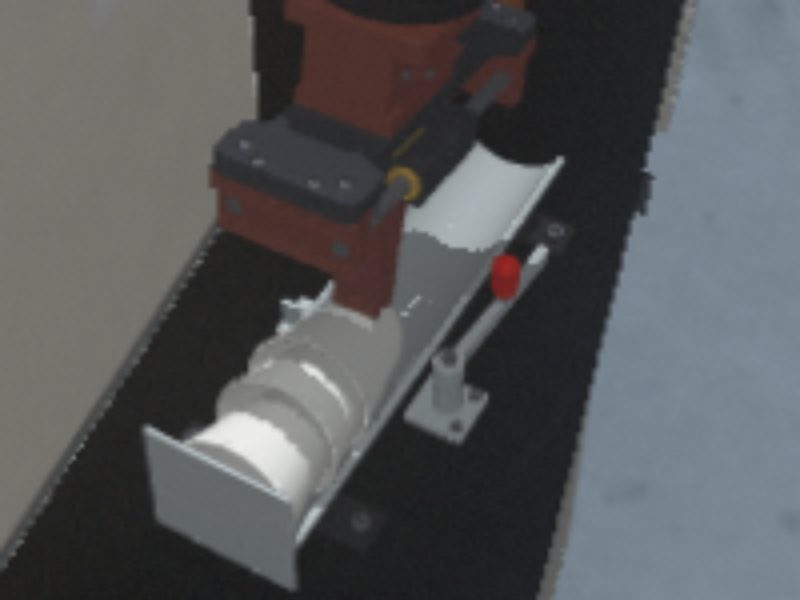

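The crop shows the cup_2 rim at (310,400) is still farther from cup_1's mouth than from cup_3's rim, so the sleeve isn't home. The force is still about 2 N, so I'll keep pushing to the hard stop.

```bash
python3 -m jog '0 -0.01 0.002 0 0 0 1; 0 -0.02 0.004 0 0 0 1; 0 -0.025 0.005 0 0 0 1'; python3 -m jog '0 -0.005 0.001 0 0 0 1; 0 -0.01 0.002 0 0 0 1' ; python3 -m jog '0 -0.005 0.001 0 0 0 1; 0 -0.01 0.002 0 0 0 1' 
```

```text
t: 6.95
ee_pos: [492.9, 63.2, 35.7]
orientation: [-2.937, 0.315, -0.03]
ft_force: [-0.3, -3.6, 4.9]
width: 0.6
grasp_force: 2.8
t: 7.15
ee_pos: [493.3, 65.1, 35.7]
orientation: [-2.937, 0.316, -0.03]
ft_force: [-1.1, -4.9, 5.1]
width: -0.1
grasp_force: 3.1
t: 7.35
ee_pos: [493.7, 67.0, 35.6]
orientation: [-2.937, 0.315, -0.03]
ft_force: [-1.4, -4.0, 4.6]
width: 0.5
grasp_force: 3.3
```

```bash
python3 - <<'E'
from h import *
o=get_obs();print(w2c(o['ee_pos']),o['ft_force'])
im=get_image('side');m,T=campose('side')
a=cv2.resize(im[250:340,240:340],(540,486),interpolation=cv2.INTER_CUBIC)
P=proj(m,T,[c2w(0,24,23),c2w(30,10,24),c2w(-30,130,24)]);print(P.round(1))
for d in pinpoint('cup_3','side')[:5]: print(w2c(tow(T,d['xyz'])),round(d['confidence'],2))
im=get_image('top');m,T=campose('top')
for d in pinpoint('end_plate','top')[:1]+pinpoint('cup_1','top')[:3]: print(w2c(tow(T,d['xyz'])),round(d['confidence'],2))
b=cv2.resize(im[195:275,160:310],(800,427),interpolation=cv2.INTER_CUBIC)
out=np.zeros((600,800,3),np.uint8);a=cv2.resize(a,(344,310));b=cv2.resize(b,(540,288));out[:310,:344]=a;out[310:598,:540]=b
cv2.imwrite('pics/m4.png',out[...,::-1])
E
```

```text
[ 0.  20.7 35.6] [-1.39495697 -4.02985097  4.62483576]
[[286.7 289.4]
 [276.5 278. ]
 [271.4 339.2]]
[-2.3 57.1 26.7] 0.83
[ 3.8 31.  27.5] 0.56
[ 1.3  2.7 22.9] 0.56
[  2.3 129.7   6.5] 0.58
[  97.4 -208.5   24.7] 0.76
```

View pics/m4.png

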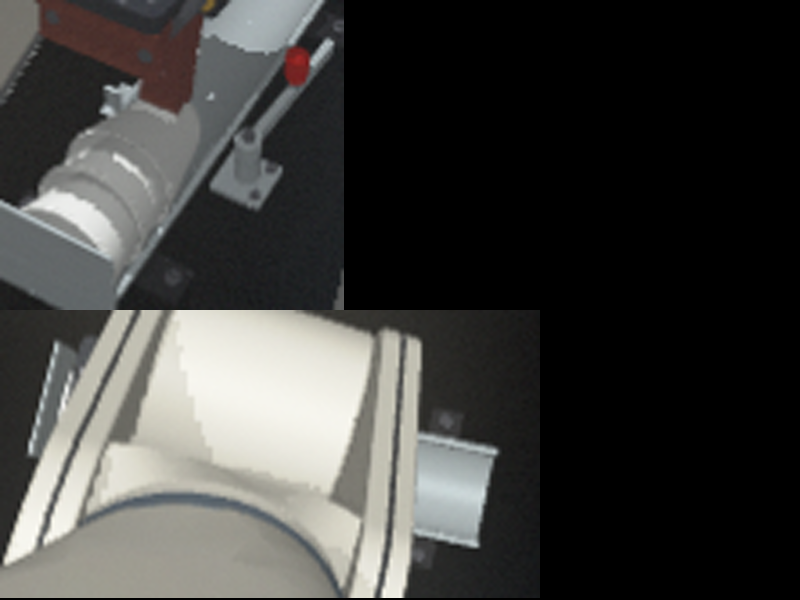

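```bash
python3 - <<'E'
from h import *
m,T=campose('side')
for px in [(292.3,280.5),(287.5,281)]:
    print(w2c(ray_z(m,T,[px],35)[0]))
o=get_obs();im=get_image('wrist');m,T=campose('wrist',o)
for t in ['cup_3','keeper_hinge','keeper_knob','end_plate']:
    for d in pinpoint(t,'wrist')[:4]: print(t,w2c(tow(T,d['xyz'])),round(d['confidence'],2),proj(m,T,[tow(T,d['xyz'])]).round()[0])
print(proj(m,T,[c2w(0,22,35),c2w(0,60,23),c2w(-30,130,24),c2w(30,130,24),c2w(-46,13,26)]).round())
cv2.imwrite('pics/w5.png',im[...,::-1])
E
```

```text
[-3.6  8.9 35. ]
[ 3.6 14.3 35. ]
cup_3 [ 1.8  7.6 24.9] 0.91 [302. 248.]
[[272. 256.]
 [209. 243.]
 [104. 281.]
 [ 91. 186.]
 [291. 327.]]
```

View pics/w5.png

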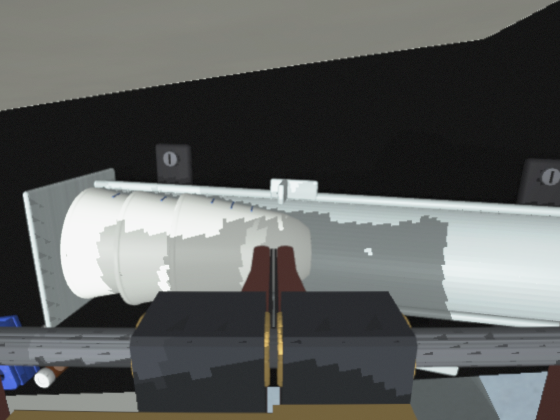

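```bash
python3 - <<'E'
from h import *
print(tip_extent)
o=get_obs();m,T=campose('wrist',o);Ro=R.from_rotvec(o['orientation'])
f=lambda v:o['ee_pos']+Ro.apply(v)
print(proj(m,T,[f([0,0,17]),f([-10,0,17]),f([10,0,17]),f([0,-13,17]),f([0,13,17]),f([0,0,0])]).round())
print('cam cradle',w2c(T[:3,3]), 'tip',w2c(f([0,0,17])))
for z in (20,35): print(w2c(ray_z(m,T,[(310,248)],z)[0]), w2c(ray_z(m,T,[(273,248)],z)[0]),w2c(ray_z(m,T,[(62,245)],z)[0]))
for y in (1.7,8,16,24): print(y,proj(m,T,[c2w(0,y,23),c2w(0,y-2,35),c2w(-12.5,y,23),c2w(12.5,y,23)]).round().tolist())
E
```

```text
17.0
[[274. 245.]
 [274. 261.]
 [274. 228.]
 [250. 245.]
 [297. 245.]
 [274. 257.]]
cam cradle [ 74.3 -11.8 208.3] tip [ 0.  23.9 19. ]
[-0.   3.9 20. ] [-1.5 24.3 20. ] [ -9.7 159.6  20. ]
[ 5.9  2.6 35. ] [ 4.5 21.4 35. ] [ -3. 146.  35.]
1.7 [[314.0, 250.0], [316.0, 259.0], [313.0, 272.0], [314.0, 228.0]]
8 [[302.0, 249.0], [303.0, 258.0], [301.0, 271.0], [302.0, 227.0]]
16 [[287.0, 248.0], [287.0, 257.0], [287.0, 270.0], [287.0, 226.0]]
24 [[272.0, 247.0], [272.0, 256.0], [273.0, 269.0], [272.0, 226.0]]
```

The wrist view shows cup_3's foot at about (310,248), which is y≈4–8 in the cradle frame, with the fingertips at (274,247) in front of it. The tips have ridden up on the cup's wall, so they stand higher than I assumed, by roughly 25 mm. I'll lift, back off behind the foot, triangulate the tip, and come back lower.

```bash
python3 - <<'E'
from h import *
delta(c2w(0,20.7,90),Rpush);delta(c2w(0,-32,90),Rpush);delta(c2w(0,-32,40),Rpush)
E
```

```text
shift [-0.    -0.051 -0.267] turn [ 0.002 -0.001 -0.001]
shift [ 0.     0.208 -0.316] turn [ 0.002 -0.001 -0.001]
shift [-0.     0.255 -0.071] turn [ 0.002 -0.001 -0.001]
```

```bash
python3 -m jog '0 -0.025 -0.13 0 0 0 1; 0 -0.05 -0.26 0 0 0 1; 0 0.1 -0.29 0 0 0 1; 0 0.208 -0.316 0 0 0 1; 0 0.208 -0.316 0 0 0 1; 0 0.208 -0.316 0 0 0 1'; python3 - <<'E'
from h import *
o=get_obs();im=get_image('side');m,T=campose('side');print(w2c(o['ee_pos']),o['ft_force'])
Ro=R.from_rotvec(o['orientation']);f=lambda v:o['ee_pos']+Ro.apply(v)
print(proj(m,T,[f([0,0,17]),f([0,0,0]),f([0,0,-12])]).round(1), 'cropscale 5, off 230,200')
for d in pinpoint('cup_3','side')[:5]: print(w2c(tow(T,d['xyz'])),round(d['confidence'],2))
cv2.imwrite('pics/s6.png',cv2.resize(im[200:320,230:390],(800,600),interpolation=cv2.INTER_CUBIC)[...,::-1])
E
```

```text
t: 8.45
ee_pos: [482.3, 15.7, 89.6]
orientation: [-2.936, 0.318, -0.029]
ft_force: [0.1, 0.4, -0.6]
width: 0.7
grasp_force: 0.0
[ -0.3 -31.9  89.6] [ 0.08369115  0.36263019 -0.61898956]
[[300.5 252.9]
 [301.4 245.5]
 [302.1 240.2]] cropscale 5, off 230,200
[-0.8 58.8 27.5] 0.95
[ 4.3 35.  29.3] 0.86
[ 1.9  4.3 22.3] 0.69
```

View pics/s6.png

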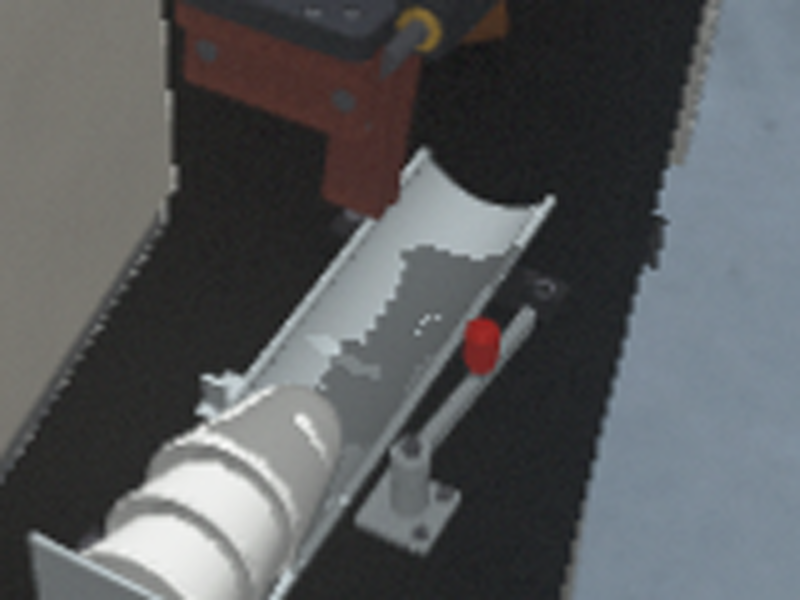

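Cups stand at y≈59, 35 and 4, so about 20 mm of nesting remains. The crop puts the fingertip at (350,205), against a predicted (352,264). The shut tips therefore sit about 10 mm behind the TCP rather than 17 mm ahead of it. I'll descend step by step to TCP z≈8, watching the force.

```bash
python3 - <<'E'
from h import *
delta(c2w(0,-32,35),Rpush);delta(c2w(0,-32,8),Rpush)
E
python3 -m jog '0 -0.025 0.13 0 0 0 1; 0 -0.05 0.26 0 0 0 1; 0 -0.051 0.268 0 0 0 1; 0 -0.051 0.268 0 0 0 1'
```

```text
shift [0.002 0.054 0.267] turn [ 0.002  0.001 -0.001]
shift [0.002 0.08  0.4  ] turn [ 0.002  0.001 -0.001]
t: 8.95
ee_pos: [486.2, 35.9, 38.7]
orientation: [-2.937, 0.314, -0.027]
ft_force: [0.4, 0.6, 0.2]
width: 0.2
grasp_force: 0.0
```

My y sign was wrong on that move. There was no contact (force≈0), so I'll correct it now.

```bash
python3 - <<'E'
from h import *
print(w2c(get_obs()['ee_pos']))
delta(c2w(0,-30,36),Rpush);delta(c2w(0,-30,18),Rpush);delta(c2w(0,-30,8),Rpush)
E
```

```text
[ -0.8 -11.4  38.7]
shift [ 0.004  0.094 -0.004] turn [0.003 0.004 0.001]
shift [0.004 0.111 0.084] turn [0.003 0.004 0.001]
shift [0.004 0.12  0.134] turn [0.003 0.004 0.001]
```

```bash
python3 -m jog '0.004 0.05 0 0 0 0 1; 0.004 0.094 0 0 0 0 1; 0.004 0.1 0.03 0 0 0 1; 0.004 0.11 0.07 0 0 0 1; 0.004 0.11 0.084 0 0 0 1; 0.004 0.11 0.084 0 0 0 1'; python3 - <<'E'
from h import *
o=get_obs();print(w2c(o['ee_pos']),o['ft_force'])
im=get_image('side');m,T=campose('side')
Ro=R.from_rotvec(o['orientation']);f=lambda v:o['ee_pos']+Ro.apply(v)
print(proj(m,T,[f([0,0,17]),f([0,0,-10])]).round(1))
delta(c2w(0,-30,8),Rpush)
E
```

```text
t: 9.55
ee_pos: [483.1, 17.0, 17.9]
orientation: [-2.937, 0.316, -0.028]
ft_force: [0.1, -0.2, -0.7]
width: 0.5
grasp_force: 0.0
[  0.2 -30.5  17.9] [ 0.05182946 -0.18624732 -0.71587539]
[[299.4 278.5]
 [300.8 267.8]]
shift [-0.002  0.008  0.05 ] turn [ 0.003  0.001 -0.001]
```

At TCP z 18 the nominal tip would already be inside the trough floor, yet there is no force. That confirms the short tips. I'll go down the last 10 mm and push.

```bash
python3 -m jog '0 0.004 0.025 0 0 0 1; 0 0.008 0.045 0 0 0 1; 0 0.008 0.045 0 0 0 1'; python3 -m jog '0 -0.04 0.007 0 0 0 1; 0 -0.08 0.015 0 0 0 1; 0 -0.11 0.021 0 0 0 1; 0 -0.13 0.025 0 0 0 1; 0 -0.15 0.029 0 0 0 1; 0 -0.16 0.031 0 0 0 1;0 -0.17 0.033 0 0 0 1;0 -0.175 0.034 0 0 0 1'; python3 - <<'E'
from h import *
o=get_obs();print(w2c(o['ee_pos']),o['ft_force'])
E
```

```text
t: 9.9
ee_pos: [483.2, 17.2, 8.8]
orientation: [-2.937, 0.315, -0.029]
ft_force: [-0.8, -0.1, -0.1]
width: 0.2
grasp_force: 0.0
t: 10.7
ee_pos: [491.3, 51.9, 9.3]
orientation: [-2.937, 0.315, -0.03]
ft_force: [-0.2, -0.7, 1.1]
width: 0.3
grasp_force: 0.8
[0.8 5.4 9.3] [-0.21957732 -0.6798215   1.11213653]
```

```bash
python3 -m jog '0 -0.01 0.002 0 0 0 1; 0 -0.02 0.004 0 0 0 1; 0 -0.03 0.006 0 0 0 1; 0 -0.03 0.006 0 0 0 1'; python3 -m jog '0 -0.01 0.002 0 0 0 1; 0 -0.02 0.004 0 0 0 1'; python3 -m jog '0 -0.005 0.001 0 0 0 1; 0 -0.01 0.002 0 0 0 1'; python3 - <<'E'
from h import *
o=get_obs();print(w2c(o['ee_pos']),o['ft_force'])
im=get_image('side');m,T=campose('side')
for d in pinpoint('cup_3','side')[:5]: print(w2c(tow(T,d['xyz'])),round(d['confidence'],2))
E
```

```text
t: 11.1
ee_pos: [492.6, 58.1, 9.2]
orientation: [-2.937, 0.315, -0.03]
ft_force: [0.4, 0.1, 0.7]
width: 0.6
grasp_force: 0.2
t: 11.3
ee_pos: [493.4, 61.8, 9.2]
orientation: [-2.937, 0.316, -0.03]
ft_force: [-1.7, -7.4, 3.4]
width: 0.4
grasp_force: 3.7
t: 11.5
ee_pos: [493.6, 62.5, 9.2]
orientation: [-2.939, 0.314, -0.031]
ft_force: [-4.8, -22.8, 9.7]
width: 0.6
grasp_force: 10.3
[ 0.9 16.2  9.2] [ -4.75489659 -22.82974333   9.70880641]
[-0.3 61.7 30.8] 0.75
[ 5.9 42.8 30.4] 0.59
[-3.  25.9 24.3] 0.59
[ 1.  -2.9  0. ] 0.58
```

That's the hard stop: 23 N, with feet at y≈62, 43 and 26, which is about home. I'll back off and lift clear.

```bash
cat >> h.py <<'E'
a_=0.75
Rk=RC*R.from_euler('z',a_)*R.from_euler('x',np.pi)
n_=np.array([np.cos(a_),np.sin(a_)])
def hand(q,gap=0.,z=32): return c2w(*(np.array([-46+48*np.cos(q),13-48*np.sin(q)])-n_*(16.5+gap)),z)
E
python3 - <<'E'
from h import *
delta(c2w(0,-10,9),Rpush);delta(c2w(0,-12,110),Rpush);delta(hand(1.7,15,110),Rk)
E
```

```text
shift [-0.004  0.128 -0.023] turn [ 0.006 -0.002  0.001]
shift [-0.004  0.044 -0.521] turn [ 0.006 -0.002  0.001]
shift [-0.38   0.261 -0.563] turn [-0.339 -0.136 -1.428]
```

```bash
python3 -m jog '0 0.06 -0.011 0 0 0 1; 0 0.13 -0.024 0 0 0 1; 0 0.11 -0.15 0 0 0 1; 0 0.09 -0.3 0 0 0 1; 0 0.05 -0.5 0 0 0 1; -0.15 0.12 -0.54 -0.1 -0.04 -0.3 1; -0.3 0.22 -0.56 -0.2 -0.08 -0.6 1; -0.38 0.26 -0.563 -0.3 -0.1 -0.9 1'; python3 - <<'E'
from h import *
im=get_image('side');m,T=campose('side')
for d in pinpoint('cup_3','side')[:5]: print(w2c(tow(T,d['xyz'])),round(d['confidence'],2))
for d in pinpoint('keeper_knob','side')[:5]: print('knob',w2c(tow(T,d['xyz'])),round(d['confidence'],2))
im=get_image('top');m,T=campose('top')
for d in pinpoint('cup_3','top')[:5]: print(w2c(tow(T,d['xyz'])),round(d['confidence'],2))
delta(hand(1.7,15,110),Rk)
E
```

```text
t: 12.4
ee_pos: [402.0, 8.7, 110.3]
orientation: [-3.08, -0.336, 0.008]
ft_force: [0.1, -0.3, -0.1]
width: 0.5
grasp_force: 0.0
[-2.1 59.7 29.8] 0.92
[  97.8 -214.5   17.9] 0.79
[ 5.2 40.7 27.6] 0.72
[ 3.1 25.1 25. ] 0.58
knob [-56.5 -32.1  52.1] 0.58
[  95.6 -208.9   25.1] 0.95
[-3.9 27.1 24.2] 0.86
shift [-0.01   0.007  0.001] turn [-0.086 -0.019 -0.624]
```

The cups read y≈60, 41 and 25, so the sleeve is home. Next I turn to the keeper orientation and descend beside the knob.

```bash
python3 -m jog '-0.01 0 0 -0.04 -0.01 -0.3 1; -0.01 0.007 0 -0.086 -0.019 -0.62 1; -0.01 0.007 0 -0.086 -0.019 -0.62 1; -0.01 0.007 0 -0.086 -0.019 -0.62 1'; python3 - <<'E'
from h import *
cv2.imwrite('pics/w7.png',get_image('wrist')[...,::-1]);m,T=campose('wrist')
for t in ['keeper_knob','cup_3','keeper_hinge']:
    for d in pinpoint(t,'wrist')[:4]: print(t,w2c(tow(T,d['xyz'])),round(d['confidence'],2),proj(m,T,[tow(T,d['xyz'])]).round()[0])
delta(hand(1.7,15,32),Rk)
E
```

```text
t: 13.05
ee_pos: [403.3, 7.8, 109.8]
orientation: [3.03, 0.828, -0.002]
ft_force: [0.2, -0.5, -0.2]
width: 0.3
grasp_force: 0.0
keeper_knob [-51.8 -35.2  48.5] 0.66 [275. 173.]
cup_3 [-0.  28.2 24.4] 0.58 [257.  44.]
shift [0.006 0.001 0.389] turn [ 0.     0.003 -0.003]
```

View pics/w7.png

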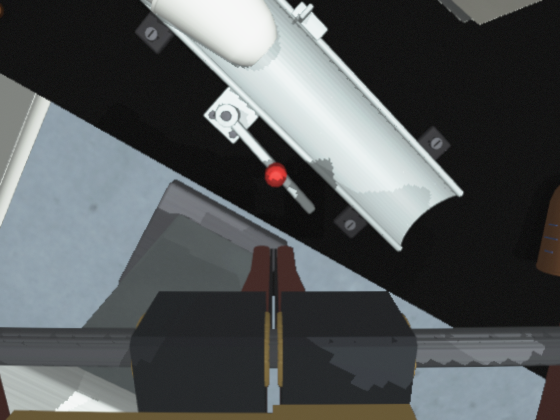

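The wrist view shows the knob at (275,174), straight ahead of the fingertips at (273,247). The arm is clear of the trough and the sleeve foot is at (255,60). I'll descend and then sweep along the arc.

```bash
python3 -m jog '0 0 0.13 0 0 0 1; 0 0 0.26 0 0 0 1; 0 0 0.385 0 0 0 1; 0 0 0.385 0 0 0 1; 0 0 0.385 0 0 0 1'; python3 - <<'E'
from h import *
o=get_obs();print(w2c(o['ee_pos']),o['ft_force'])
for q in [1.7,1.5,1.3,1.1,.9,.7,.5,.3,.15,0,-.06]: print(q,end=' ');delta(hand(q))
E
```

```text
t: 13.75
ee_pos: [402.2, 7.5, 33.0]
orientation: [3.029, 0.832, -0.004]
ft_force: [0.7, -0.9, -0.1]
width: 0.5
grasp_force: 0.0
[-76.8 -56.9  33. ] [ 0.71728106 -0.91468756 -0.05881759]
1.7 shift [0.084 0.002 0.005] turn [0. 0. 0.]
1.5 shift [0.118 0.036 0.004] turn [0. 0. 0.]
1.3 shift [0.158 0.062 0.004] turn [0. 0. 0.]
1.1 shift [0.202 0.08  0.004] turn [0. 0. 0.]
0.9 shift [0.25  0.088 0.004] turn [0. 0. 0.]
0.7 shift [0.297 0.087 0.004] turn [0. 0. 0.]
0.5 shift [0.344 0.077 0.004] turn [0. 0. 0.]
0.3 shift [0.388 0.057 0.004] turn [0. 0. 0.]
0.15 shift [0.418 0.037 0.004] turn [0. 0. 0.]
0 shift [0.444 0.013 0.004] turn [0. 0. 0.]
-0.06 shift [0.454 0.002 0.004] turn [0. 0. 0.]
```

```bash
python3 -m jog '0.05 0 0 0 0 0 1; 0.085 0.003 0 0 0 0 1; 0.12 0.035 0 0 0 0 1; 0.16 0.062 0 0 0 0 1; 0.2 0.08 0 0 0 0 1; 0.25 0.088 0 0 0 0 1; 0.25 0.088 0 0 0 0 1'; python3 - <<'E'
from h import *
o=get_obs();print(w2c(o['ee_pos']),o['ft_force'])
get_image('wrist');m,T=campose('wrist',o)
for d in pinpoint('keeper_knob','wrist')[:2]: print('knob',w2c(tow(T,d['xyz'])),round(d['confidence'],2))
get_image('side');m,T=campose('side')
for d in pinpoint('keeper_knob','side')[:2]: print('knob',w2c(tow(T,d['xyz'])),round(d['confidence'],2))
for q in [.7,.5,.3,.15,0,-.06]: print(q,end=' ');delta(hand(q))
E
```

```text
t: 14.45
ee_pos: [457.0, 18.7, 33.7]
orientation: [3.027, 0.834, 0.003]
ft_force: [-0.6, -0.4, -0.5]
width: 0.3
grasp_force: 0.0
[-25.7 -34.4  33.7] [-0.57849943 -0.36938941 -0.45653714]
knob [-14.5 -19.6  51.3] 0.96
knob [ -2.5 127.4   8.4] 0.63
knob [-15.6 -20.6  49.9] 0.6
0.7 shift [0.046 0.001 0.005] turn [0. 0. 0.]
0.5 shift [ 0.093 -0.009  0.005] turn [0. 0. 0.]
0.3 shift [ 0.137 -0.029  0.005] turn [0. 0. 0.]
0.15 shift [ 0.167 -0.049  0.005] turn [0. 0. 0.]
0 shift [ 0.193 -0.073  0.005] turn [0. 0. 0.]
-0.06 shift [ 0.203 -0.084  0.005] turn [0. 0. 0.]
```

```bash
python3 -m jog '0.045 0 0 0 0 0 1; 0.09 -0.009 0 0 0 0 1; 0.135 -0.029 0 0 0 0 1; 0.165 -0.049 0 0 0 0 1; 0.18 -0.061 0 0 0 0 1; 0.19 -0.07 0 0 0 0 1;0.19 -0.07 0 0 0 0 1'; python3 - <<'E'
from h import *
o=get_obs();print(w2c(o['ee_pos']),o['ft_force'])
for c in ['wrist','side']:
    get_image(c);m,T=campose(c,o)
    for d in pinpoint('keeper_knob',c)[:2]: print('knob',w2c(tow(T,d['xyz'])),round(d['confidence'],2))
for q in [0,-.06,-.1]: print(q,end=' ');delta(hand(q))
E
```

```text
t: 15.35
ee_pos: [478.2, 49.0, 32.4]
orientation: [3.027, 0.836, -0.008]
ft_force: [-4.3, -8.0, 2.5]
width: 0.8
grasp_force: 4.5
[-11.4  -0.2  32.4] [-4.29077305 -7.97172363  2.46088334]
knob [ 1.5 12.3 47.3] 0.82
knob [-2.7 15.4 52. ] 0.56
0 shift [ 0.012 -0.003  0.002] turn [0. 0. 0.]
-0.06 shift [ 0.021 -0.014  0.002] turn [0. 0. 0.]
-0.1 shift [ 0.027 -0.021  0.002] turn [0. 0. 0.]
```

The knob is at about (0,13) and the force has risen to 9 N against about 0.6 N of free friction, so the arm is in its catch. I'll give it a small nudge, then retreat and check.

```bash
python3 -m jog '0.007 -0.007 0 0 0 0 1; 0.007 -0.007 0 0 0 0 1'; python3 -m jog '-0.07 0.01 0 0 0 0 1; -0.15 0.02 0 0 0 0 1; -0.2 0.02 -0.2 0 0 0 1; -0.3 0.02 -0.4 0 0 0 1; -0.4 0.02 -0.5 0 0 0 1; -0.4 0.02 -0.5 0 0 0 1;-0.4 0.02 -0.5 0 0 0 1'; python3 - <<'E'
from h import *
o=get_obs();ims=[]
for c in ['wrist','side']:
    im=get_image(c);ims.append(im);m,T=campose(c,o)
    for t in ['keeper_knob','cup_3','liner_pot']:
        for d in pinpoint(t,c)[:4]: print(c,t,w2c(tow(T,d['xyz'])),round(d['confidence'],2))
a=cv2.resize(ims[1][220:345,230:350],(432,450));b=cv2.resize(ims[0],(368,276))
out=np.zeros((450,800,3),np.uint8);out[:,:432]=a;out[:276,432:]=b;cv2.imwrite('pics/f8.png',out[...,::-1])
E
```

```text
t: 15.75
ee_pos: [478.2, 49.5, 32.4]
orientation: [3.025, 0.836, -0.01]
ft_force: [-4.2, -19.1, 4.7]
width: 0.2
grasp_force: 8.2
t: 16.45
ee_pos: [413.9, 7.1, 133.1]
orientation: [3.028, 0.833, 0.0]
ft_force: [-0.4, 0.8, -1.2]
width: 0.6
grasp_force: 0.0
wrist keeper_knob [ 2.2 11.8 48.8] 0.74
wrist cup_3 [  94.5 -209.9   15.8] 0.76
wrist cup_3 [ 1.  25.8 29.1] 0.73
side keeper_knob [-3.3 14.  50.2] 0.52
side cup_3 [-1.2 24.6 22.4] 0.83
side cup_3 [ 0.  60.1 29.7] 0.81
side cup_3 [  95.2 -213.4   19.1] 0.59
side cup_3 [ 3.4 41.8 29.4] 0.58
```

View pics/f8.png

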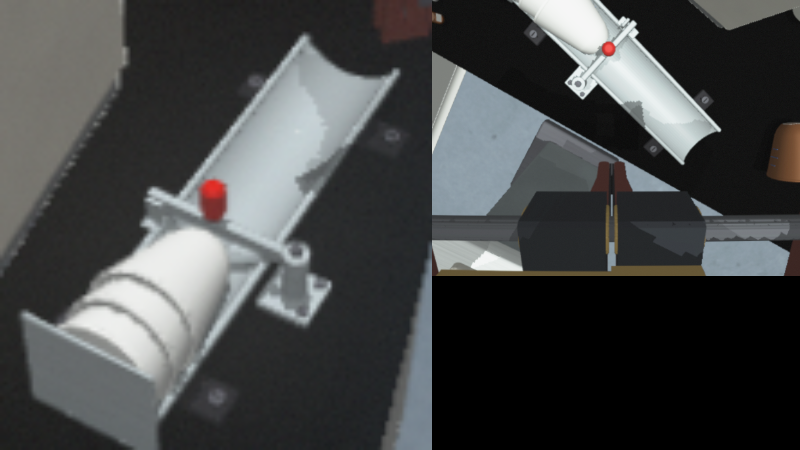

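The picture shows the keeper lying straight across from its hinge (295,250) into the catch (155,205), with the red knob at (212,200). The sleeve is nested against the end plate and the gripper is clear. I'm handing the job in.

```bash
python3 -c "
from workcell import close_job; print(close_job())"
```

```text
the job is handed in; nothing more can be done
None
```

The job is handed in at about 16.5 s of the 48 s allowed: the last pictures put the three cups' feet at about y = 60, 42 and 25 mm, nested against the end plate, with the keeper in its catch and the gripper clear, but the hand-in gave no verdict.

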